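Put the knob weights back in their box

ROBOT

A 6-joint arm with a two-finger parallel gripper is mounted at the origin on the work surface. World frame = base frame: x ahead of the robot, y to its left, z up, the work surface at z = 0. Lengths are in m, angles in degrees, forces in N, time in s.
With the tool pointing down it reaches from about 0.35 to 0.875 m from the base axis. Payload 4.2 kg.
Tool frame: the origin (TCP) lies on the centre line of the jaws, within the pads' length; the fingertips stand 25 mm ahead of it and the grasp point (between the pads) lies 6 mm ahead of it; z points along the fingers, y is the line along which they close (so a half turn about z gives the same grasp; the last joint's range is limited). The gripper opens to 87 mm and grips with 3 to 60 N. Pads are 19 mm wide; open, the fingers measure 117 mm over their backs; the gripper's body (75 mm by 190 mm) begins 51 mm behind the grasp point.
Start: joints at [-55.886, 22.042, 0.453, 0, -68.411, -14.817], TCP at [0.207, -0.59, 0.248] pointing down, gripper open.
Joint ranges: [-179.83, 179.83], [-69.29, 118.12], [-61.27, 80.66], [-181.25, 117.63], [-171.15, -9.14], [-177.46, 177.46]. Speed limits (degrees/s): [159.86, 159.86, 180, 180, 180, 180].

INTERFACE

Orientations are given as a 3x3 rotation matrix whose columns are the frame's x, y, z axes.
In Python, from station import r gives the robot as it stands.
- The arm moves only by the tool move_arm, never from a script. Its argument "series" is a list of rows, each an object with "grip": the opening, from 0 (shut) to 1 (fully open); "xyz": the shift along the tool's x, y, z in mm, a list of three; "angular": the turn, a rotation vector about the tool's x, y, z in rad, a list of three. A call has 1 to 10 rows; each row is the pose to reach, as a shift and turn from the pose commanded when the call began, along the tool's axes at that moment; what a row does not reach only later rows make up. A row lasts 1/10 s, in which the tool goes at most 50 mm and 8.59 degrees, less where a joint would pass 70% of its speed; a pose out of reach is approached as far as the arm can. A call with a gripper value outside its range is refused whole. The fingers move at their own pace and stop on an object; the grip force is fixed at half the most. Time passes only in rows, so rows that repeat a pose let the fingers close. It gives the time, the measured TCP pose, the force, the opening and the grip force at its end, in the units of the state.
- r.sense(): the state, without advancing time (a new reading comes with each control period).
- r.capture(name): name is "scene" or "top" or "wrist"; returns a dict with "img" (480x640x3 uint8, red, green, blue), "camera_matrix" (3x3 intrinsics, pixels), "rvec" (rotation vector, rad) and "tvec" (3), from world to camera coordinates, as OpenCV has them; the wrist camera has in their place "hand_eye" (4x4, takes a point from camera to tool coordinates, whose origin is the TCP and whose axes are the flange's). Camera axes: x right, y down, z forward; pixel columns grow to the right and rows downward; lengths in m; the calibration is good to about 2 mm. A picture is of the moment at which its call begins: read the wrist's pose just before it. There is no depth.
- r.finish_job(): hands the job in; it is judged then, once.
The state is a dict: "time_s": time; "joints": joint angles; "joint_velocities": joint speeds; "effort": joint torques, N m; "tcp_pos": TCP position; "ee_rot": TCP orientation; "wrist_force": force on the tool from outside, world axes, zero at the start; "moment": the same for the moment, N m; "gripper_width": opening from 0.0 (shut) to 1.0 (fully open); "gripper_force": force on a finger pad.
Only numpy, scipy, OpenCV 4.12 (cv2) and the standard library are available. Lean on these libraries where they do the work, as an engineer would, in place of code of your own. Each camera call takes 0.05 s, during which the arm holds its last target. There are 200 camera calls.

TASK

Put the three knob weights back in the weight box on the lab bench, each standing upright in the well made for its size: the large one in the widest well, the medium one in the middle-sized well and the small one in the narrowest. Set them down rather than dropping them. Leave the plain steel cylinder, the hooked mass and the rubber stopper, which do not belong to the set, where they stand.

Things in the scene. Friction and masses are not known exactly. Their poses are not given: they have to be found in the camera images.
- weight_large: large knob weight of bright steel, standing upright: cylinder of diameter 40 mm and height 48 mm, with a mushroom-shaped knob (diameter 24 mm, on a thinner neck) on top, 66 mm high in all, about 500 g. Origin: centre of its underside; z up along its axis.
- weight_medium: medium knob weight of bright steel, standing upright: cylinder of diameter 30 mm and height 36 mm, with a mushroom-shaped knob (diameter 18 mm, on a thinner neck) on top, 54 mm high in all, about 200 g. Origin: centre of its underside; z up along its axis.
- weight_small: small knob weight of bright steel, standing upright: cylinder of diameter 22 mm and height 30 mm, with a mushroom-shaped knob (diameter 14 mm, on a thinner neck) on top, 44 mm high in all, about 100 g. Origin: centre of its underside; z up along its axis.
- well_large: well block for the large weight: fixed wooden block 72 x 72 x 12 mm lying in the weight box, with a round flat-bottomed well of diameter 62 mm and depth 7 mm in its middle. Origin: centre of its underside, below the well's centre; the well's floor is 5 mm and the rim 12 mm above it; z up. x and y parallel to the box's. The three blocks look alike but for the width of the well and lie in any order.
- well_medium: well block for the medium weight: fixed wooden block 72 x 72 x 12 mm lying in the weight box, with a round flat-bottomed well of diameter 49 mm and depth 7 mm in its middle. Origin: centre of its underside, below the well's centre; the well's floor is 5 mm and the rim 12 mm above it; z up. x and y parallel to the box's. The three blocks look alike but for the width of the well and lie in any order.
- well_small: well block for the small weight: fixed wooden block 72 x 72 x 12 mm lying in the weight box, with a round flat-bottomed well of diameter 38 mm and depth 7 mm in its middle. Origin: centre of its underside, below the well's centre; the well's floor is 5 mm and the rim 12 mm above it; z up. x and y parallel to the box's. The three blocks look alike but for the width of the well and lie in any order.
- weight_box: shallow open tray of pale wood, 230 mm (its x, the row of the three blocks, 73 mm apart) x 84 mm (its y) x 17 mm high, walls and floor 5 mm thick, the blocks' tops flush with its rim; it stands fixed on the bench. Origin: centre of its underside.
- plain_cylinder: look-alike: bright steel density specimen, a plain cylinder of diameter 38 mm and height 55 mm with a flat top, no knob. Stays where it stands. Origin: centre of its underside.
- hooked_mass: look-alike: bright steel cylinder of diameter 30 mm and height 36 mm with a thin wire loop (4 mm wire, 22 mm wide) on top instead of a knob, 58 mm high in all. Stays where it stands. Origin: centre of its underside.
- stopper: reddish-brown rubber stopper, tapered, 36 mm wide at the top, 28 mm at the foot, 32 mm high. Stays where it stands. Origin: centre of its underside.

How it is judged (in metres and radians):
At the end, for the whole second after the job is handed in: Each knob weight stands upright (within 0.1 rad) and at rest on the floor of its own well (origin 2 to 7.5 mm above the block's underside, within 13 mm of the well's axis), and the plain cylinder, the hooked mass and the stopper are within 20 mm of where they started (horizontal distance between weight_large and well_large below 0.013 m and z of weight_large in the frame of well_large between 0.002 and 0.0075 m and angle between each of weight_large, weight_medium, weight_small's own z axis and vertical below 0.1 rad and linear speed of each of weight_large, weight_medium, weight_small below 0.02 m/s and horizontal distance between weight_medium and well_medium below 0.013 m and z of weight_medium in the frame of well_medium between 0.002 and 0.0075 m and horizontal distance between weight_small and well_small below 0.013 m and z of weight_small in the frame of well_small between 0.002 and 0.0075 m and distance of each of plain_cylinder, hooked_mass, stopper from where it was at the start of the episode below 0.02 m); the robot touches nothing.
It fails at once if the plain cylinder, the hooked mass or the stopper is moved by more than 20 mm (distance of any of plain_cylinder, hooked_mass, stopper from where it was at the start of the episode above 0.02 m).
It fails at once if the large weight is dropped: it moves faster than 0.7 m/s (a fall of 25 mm) while no finger touches it (linear speed of weight_large above 0.7 m/s and contact force between the fingers and weight_large below 0.05 N).
It fails at once if the medium weight is dropped: it moves faster than 0.7 m/s (a fall of 25 mm) while no finger touches it (linear speed of weight_medium above 0.7 m/s and contact force between the fingers and weight_medium below 0.05 N).
It fails at once if the small weight is dropped: it moves faster than 0.7 m/s (a fall of 25 mm) while no finger touches it (linear speed of weight_small above 0.7 m/s and contact force between the fingers and weight_small below 0.05 N).
It also fails if it takes over 88 s, if anything falls off the work surface, if the arm or the gripper's body presses on something with over 40 N, if the wrist force passes 120 N, or if a joint passes its speed limit or range.

## Working session

There is one attempt and no reset: what is moved stays moved. The work goes in short steps, Python scripts to look and compute and a tool call to move; the robot and the scene stay as the last step left them, time stands still between calls to the robot, and variables do not carry over. Pictures are saved under pics/ and viewed, at most 14 in all, crops included, and the job is handed in when it is done.

Besides the shell and the picture viewer there is one more tool, called after ">>>" in YAML: its name, and indented under it one key for each argument. move_arm: Moves the arm, as the interface text tells. Its arguments: {"type":"object","properties":{"series":{"type":"array"}},"required":["series"]}

```bash
mkdir -p pics; ls; python3 - <<'E'
from station import r
import cv2,numpy as np
s=r.sense();print(s)
for n in("scene","top"):
    c=r.capture(n);cv2.imwrite(f"pics/{n}0.png",c["img"][:,:,::-1]);print(n,c["camera_matrix"],c["rvec"],c["tvec"])
E
```

```text
pics
{'time_s': 0.0, 'joints': array([-5.58863886e+01,  2.20902853e+01,  3.78919406e-01, -3.01640376e-02,
       -6.84111591e+01, -1.48181897e+01]), 'joint_velocities': array([ 0.04563801,  0.10871459,  0.01524289, -0.04767521,  0.06949196,
       -0.05827719]), 'effort': array([-5.20454196e-04, -3.90664029e+01,  1.87400132e+01,  4.21993464e+00,
        1.09196335e-02, -1.79782123e-04]), 'tcp_pos': array([ 0.20637916, -0.58935104,  0.24645565]), 'ee_rot': array([[-9.43891494e-01, -3.30254777e-01, -7.94005213e-04],
       [-3.30255723e-01,  9.43889281e-01,  2.04499812e-03],
       [ 7.40826118e-05,  2.19248110e-03, -9.99997594e-01]]), 'wrist_force': array([ 0.82383475, -1.07989502,  0.45782142]), 'moment': array([-0.04703587, -0.03237937,  0.05369789]), 'gripper_force': 0.0, 'gripper_width': 1.0020350378457572}
scene [[454.65675899   0.         321.96106379]
 [  0.         454.65675899 240.860899  ]
 [  0.           0.           1.        ]] [ 2.30961259  0.74820111 -0.26746381] [-0.47984245 -0.22672177  0.97300666]
top [[496.9373871    0.         311.98920683]
 [  0.         496.9373871  240.57299486]
 [  0.           0.           1.        ]] [ 2.15306737 -2.17319333  0.10832168] [0.02714449 0.57622158 0.79068967]
```

View pics/top0.png

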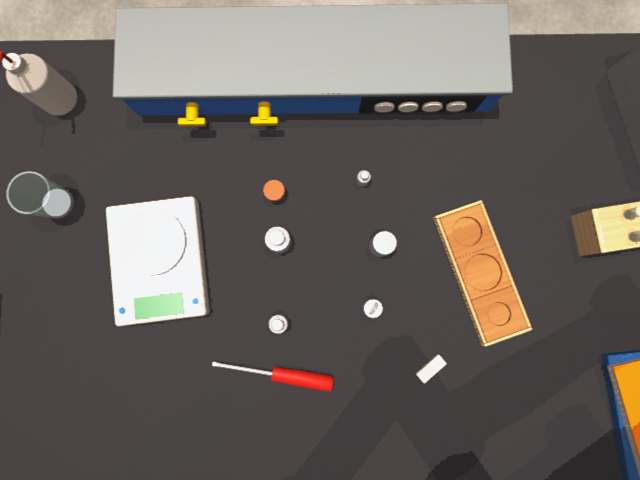

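View pics/scene0.png

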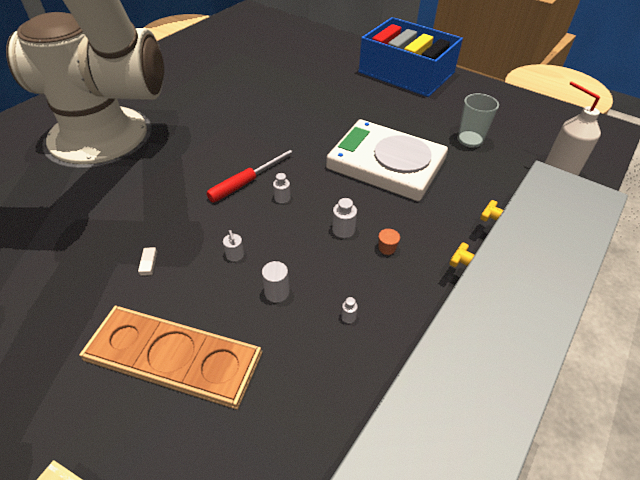

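Top view: large (277,239), medium (278,324), small (364,177). Plain cylinder (385,243), hooked mass (373,309), stopper (274,190). Wells: medium (467,231), large (482,272), small (499,314). I'll enlarge the view to read these more closely.

```bash
python3 - <<'E'
import cv2
i=cv2.imread("pics/top0.png")[155:355,255:535]
i=cv2.resize(i,None,fx=2.8,fy=2.8,interpolation=cv2.INTER_CUBIC)
for k in range(260,535,20):cv2.line(i,(int((k-255)*2.8),0),(int((k-255)*2.8),5 if k%100 else 15),(0,255,0),1)
for k in range(160,355,20):cv2.line(i,(0,int((k-155)*2.8)),(5 if k%100 else 15,int((k-155)*2.8)),(0,255,0),1)
cv2.imwrite("pics/c0.png",i)
E
```

```text
(no output)
```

View pics/c0.png

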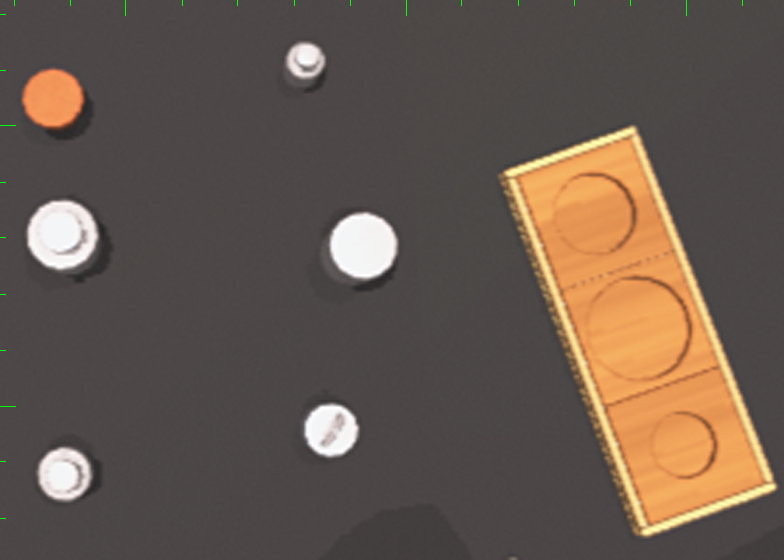

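The crop confirms the identities. In crop pixels the knob tops are at large (61,232), medium (64,475) and small (307,58). The well rims are at medium (594,214), large (638,329) and small (684,445).

```bash
cat > h.py <<'E'
import cv2,numpy as np
from station import r
def ray(uv,K,R,t,z):
    d=R.T@np.linalg.inv(K)@np.array([*uv,1.]);o=-R.T@t
    return o+d*(z-o[2])/d[2]
def cam(name):
    c=r.capture(name);return c["img"],c["camera_matrix"],cv2.Rodrigues(c["rvec"])[0],c["tvec"]
def shift(p):
    s=r.sense();d=s["ee_rot"].T@(np.array(p)-s["tcp_pos"]);return np.round(d*1000,1)
E
python3 - <<'E'
from h import *
_,K,R,t=cam("top")
print("cam",-R.T@t)
P=dict(L=(61,232,.066),Lb=(63,235,.048),M=(64,475,.054),Mb=(65,474,.036),S=(307,58,.044),Sb=(305,63,.03),plain=(363,246,.055),hook=(331,430,.036),stop=(53,98,.032),wM=(594,214,.017),wL=(638,329,.017),wS=(684,445,.017),c1=(502,173,.017),c2=(634,128,.017),c3=(776,487,.017),c4=(642,534,.017))
q={}
for k,(u,v,z) in P.items():
    q[k]=ray((u/2.8+255-.3,v/2.8+155-.3),K,R,t,z);print(k,q[k].round(4),np.hypot(*q[k][:2]).round(3))
for u,v in((138,117),(500,115)):print("cab",ray((u,v),K,R,t,0.))
print([np.linalg.norm(q[a]-q[b]) for a,b in(("c1","c2"),("c2","c3"),("wM","wL"),("wL","wS"))], np.degrees(np.arctan2(*(q["wM"]-q["wS"])[1::-1])))
_,K,R,t=cam("scene")
for n,(u,v),z in(("L",(346,206),.066),("M",(281,178),.054),("S",(350,302),.044),("wL",(171,353),.017)):print(n,ray((u,v),K,R,t,z).round(4))
E
```

```text
cam [0.48870074 0.01651876 0.84785436]
L [0.578  0.0778 0.066 ] 0.583
Lb [0.5783 0.078  0.048 ] 0.584
M [0.4415 0.0772 0.054 ] 0.448
Mb [0.441 0.078 0.036] 0.448
S [ 0.6823 -0.0656  0.044 ] 0.685
Sb [ 0.6826 -0.0658  0.03  ] 0.686
plain [ 0.5695 -0.0943  0.055 ] 0.577
hook [ 0.4648 -0.0758  0.036 ] 0.471
stop [0.6624 0.0851 0.032 ] 0.668
wM [ 0.5914 -0.2386  0.017 ] 0.638
wL [ 0.5222 -0.2618  0.017 ] 0.584
wS [ 0.4537 -0.2858  0.017 ] 0.536
c1 [ 0.6168 -0.1843  0.017 ] 0.644
c2 [ 0.6435 -0.2649  0.017 ] 0.696
c3 [ 0.4288 -0.3385  0.017 ] 0.546
c4 [ 0.4023 -0.2587  0.017 ] 0.478
cab [0.80245643 0.32759768 0.        ]
cab [ 0.79867803 -0.31065774  0.        ]
[np.float64(0.0848840218159538), np.float64(0.22698215213785342), np.float64(0.07298025942098807), np.float64(0.0726085359660189)] 18.902451196555848
L [0.5848 0.0732 0.066 ]
M [0.4461 0.0753 0.054 ]
S [ 0.6859 -0.0669  0.044 ]
wL [ 0.5266 -0.2631  0.017 ]
```

Top and scene agree within a few mm, and the tool is already aligned with the box, with its jaws closing across the row. I'll go above the large weight and take a wrist look.

>>> move_arm:
  series:
    - {"grip": 1, "xyz": [-20, 18, 0], "angular": [0, 0, 0]}
    - {"grip": 1, "xyz": [-55, 49, 0], "angular": [0, 0, 0]}
    - {"grip": 1, "xyz": [-90, 80, 0], "angular": [0, 0, 0]}
    - {"grip": 1, "xyz": [-125, 111, 0], "angular": [0, 0, 0]}
    - {"grip": 1, "xyz": [-160, 142, 0], "angular": [0, 0, 0]}
    - {"grip": 1, "xyz": [-195, 173, 0], "angular": [0, 0, 0]}
    - {"grip": 1, "xyz": [-230, 205, 0], "angular": [0, 0, 0]}
    - {"grip": 1, "xyz": [-265, 236, 0], "angular": [0, 0, 0]}
    - {"grip": 1, "xyz": [-300, 267, 0], "angular": [0, 0, 0]}
    - {"grip": 1, "xyz": [-330, 294, 0], "angular": [0, 0, 0]}

```text
time_s: 1.2
tcp_pos: [0.4215, -0.2013, 0.2478]
ee_rot: [[-0.944, -0.331, 0.001], [-0.331, 0.944, 0.0], [-0.001, -0.0, -1.0]]
wrist_force: [0.5, -0.9, -0.0]
gripper_width: 0.999
gripper_force: 0.0
```

>>> move_arm:
  series:
    - {"grip": 1, "xyz": [-30, 27, 0], "angular": [0, 0, 0]}
    - {"grip": 1, "xyz": [-65, 58, 0], "angular": [0, 0, 0]}
    - {"grip": 1, "xyz": [-100, 89, 0], "angular": [0, 0, 0]}
    - {"grip": 1, "xyz": [-135, 120, 0], "angular": [0, 0, 0]}
    - {"grip": 1, "xyz": [-170, 151, 0], "angular": [0, 0, 0]}
    - {"grip": 1, "xyz": [-205, 182, 0], "angular": [0, 0, 0]}
    - {"grip": 1, "xyz": [-230, 205, 0], "angular": [0, 0, 0]}
    - {"grip": 1, "xyz": [-241, 214, 0], "angular": [0, 0, 0]}
    - {"grip": 1, "xyz": [-241, 214, 0], "angular": [0, 0, 0]}
    - {"grip": 1, "xyz": [-241, 214, 0], "angular": [0, 0, 0]}

```text
time_s: 2.2
tcp_pos: [0.577, 0.0777, 0.2472]
ee_rot: [[-0.944, -0.33, -0.001], [-0.33, 0.944, -0.0], [0.001, 0.0, -1.0]]
wrist_force: [0.4, -0.4, -1.0]
gripper_width: 1.004
gripper_force: 0.0
```

```bash
python3 - <<'E'
from h import *
s=r.sense();print(s["tcp_pos"],s["ee_rot"])
c=r.capture("wrist");print(c["hand_eye"],c["camera_matrix"]);cv2.imwrite("pics/w1.png",c["img"][:,:,::-1])
E
```

```text
[0.5770266  0.07768557 0.24721726] [[-9.43907105e-01 -3.30208801e-01 -1.23508913e-03]
 [-3.30208533e-01  9.43907913e-01 -4.20911997e-04]
 [ 1.30479925e-03  1.05351460e-05 -9.99999149e-01]]
[[-4.25799600e-04 -9.68778094e-01 -2.47929068e-01  6.67664491e-02]
 [ 9.99999859e-01 -4.90904875e-04  2.00776576e-04 -4.31248661e-04]
 [-3.16217536e-04 -2.47928947e-01  9.68778167e-01 -1.38052578e-01]
 [ 0.00000000e+00  0.00000000e+00  0.00000000e+00  1.00000000e+00]] [[358.16705615   0.         318.05001407]
 [  0.         358.16705615 242.19949886]
 [  0.           0.           1.        ]]
```

View pics/w1.png

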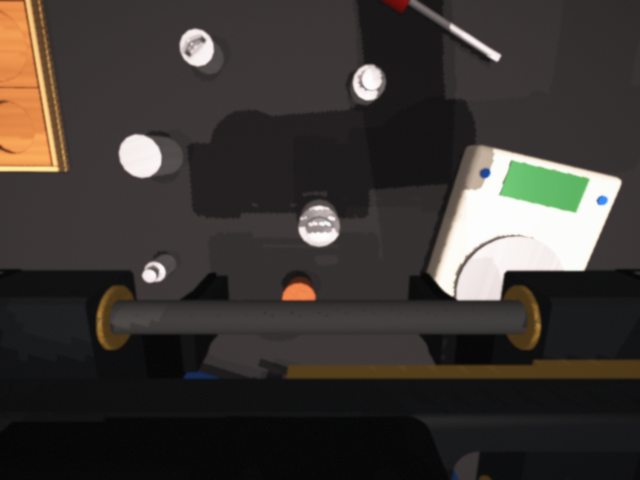

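The wrist view shows the large knob near (320,226), the medium knob at (371,77), the small knob at (152,273) and the plain cylinder's top at (140,156).

```bash
cat >> h.py <<'E'
def wray(uv,z,c,s):
    H=c["hand_eye"];T=np.eye(4);T[:3,:3]=s["ee_rot"];T[:3,3]=s["tcp_pos"];W=np.linalg.inv(T@H)
    return ray(uv,c["camera_matrix"],W[:3,:3],W[:3,3],z)
E
python3 - <<'E'
from h import *
s=r.sense();c=r.capture("wrist")
for n,u,v,z in(("L",320,226,.066),("Lb",319.5,223,.048),("M",371,77,.054),("S",151.5,273,.044),("plain",140,156,.055),("hook",197,48,.036)):print(n,wray((u,v),z,c,s).round(4))
E
```

```text
L [0.5761 0.0785 0.066 ]
Lb [0.577  0.0784 0.048 ]
M [0.4414 0.0776 0.054 ]
S [ 0.6817 -0.064   0.044 ]
plain [ 0.5709 -0.0944  0.055 ]
hook [ 0.4661 -0.0752  0.036 ]
```

The wrist agrees within 2 mm, so I'll descend on the large weight and grip it.

>>> move_arm:
  series:
    - {"grip": 1, "xyz": [0, 0, 30], "angular": [0, 0, 0]}
    - {"grip": 1, "xyz": [0, 0, 70], "angular": [0, 0, 0]}
    - {"grip": 1, "xyz": [0, 0, 110], "angular": [0, 0, 0]}
    - {"grip": 1, "xyz": [0, 0, 150], "angular": [0, 0, 0]}
    - {"grip": 1, "xyz": [0, 0, 180], "angular": [0, 0, 0]}
    - {"grip": 1, "xyz": [0, 0, 200], "angular": [0, 0, 0]}
    - {"grip": 1, "xyz": [0, 0, 207], "angular": [0, 0, 0]}
    - {"grip": 1, "xyz": [0, 0, 207], "angular": [0, 0, 0]}
    - {"grip": 1, "xyz": [0, 0, 207], "angular": [0, 0, 0]}

```text
time_s: 3.2
tcp_pos: [0.5784, 0.0781, 0.0419]
ee_rot: [[-0.944, -0.33, 0.002], [-0.33, 0.944, 0.001], [-0.002, -0.0, -1.0]]
wrist_force: [-0.0, -0.1, -0.2]
gripper_width: 0.999
gripper_force: 0.0
```

>>> move_arm:
  series:
    - {"grip": 0, "xyz": [0, 0, 0], "angular": [0, 0, 0]}
    - {"grip": 0, "xyz": [0, 0, 0], "angular": [0, 0, 0]}
    - {"grip": 0, "xyz": [0, 0, 0], "angular": [0, 0, 0]}
    - {"grip": 0, "xyz": [0, 0, 0], "angular": [0, 0, 0]}
    - {"grip": 0, "xyz": [0, 0, 0], "angular": [0, 0, 0]}
    - {"grip": 0, "xyz": [0, 0, 0], "angular": [0, 0, 0]}
    - {"grip": 0, "xyz": [0, 0, 0], "angular": [0, 0, 0]}
    - {"grip": 0, "xyz": [0, 0, 0], "angular": [0, 0, 0]}

```text
time_s: 4.0
tcp_pos: [0.5776, 0.0785, 0.0405]
ee_rot: [[-0.944, -0.33, -0.0], [-0.33, 0.944, 0.0], [0.0, 0.0, -1.0]]
wrist_force: [-0.9, 0.4, 0.3]
gripper_width: 0.446
gripper_force: 30.0
```

>>> move_arm:
  series:
    - {"grip": 0, "xyz": [0, 0, -15], "angular": [0, 0, 0]}
    - {"grip": 0, "xyz": [0, 0, -45], "angular": [0, 0, 0]}
    - {"grip": 0, "xyz": [0, 0, -80], "angular": [0, 0, 0]}
    - {"grip": 0, "xyz": [10, -18, -100], "angular": [0, 0, 0]}
    - {"grip": 0, "xyz": [27, -50, -100], "angular": [0, 0, 0]}
    - {"grip": 0, "xyz": [46, -85, -100], "angular": [0, 0, 0]}
    - {"grip": 0, "xyz": [65, -120, -100], "angular": [0, 0, 0]}
    - {"grip": 0, "xyz": [84, -155, -100], "angular": [0, 0, 0]}
    - {"grip": 0, "xyz": [103, -190, -100], "angular": [0, 0, 0]}
    - {"grip": 0, "xyz": [122, -225, -100], "angular": [0, 0, 0]}

```text
time_s: 5.0
tcp_pos: [0.5349, -0.1755, 0.1389]
ee_rot: [[-0.944, -0.33, -0.004], [-0.33, 0.944, 0.001], [0.003, 0.002, -1.0]]
wrist_force: [-0.0, 0.4, -5.6]
gripper_width: 0.448
gripper_force: 30.0
```

>>> move_arm:
  series:
    - {"grip": 0, "xyz": [18, -33, 0], "angular": [0, 0, 0]}
    - {"grip": 0, "xyz": [34, -63, 0], "angular": [0, 0, 0]}
    - {"grip": 0, "xyz": [42, -78, 0], "angular": [0, 0, 0]}
    - {"grip": 0, "xyz": [42, -78, 0], "angular": [0, 0, 0]}
    - {"grip": 0, "xyz": [42, -78, 0], "angular": [0, 0, 0]}
    - {"grip": 0, "xyz": [42, -78, 0], "angular": [0, 0, 0]}

```text
time_s: 5.6
tcp_pos: [0.5225, -0.261, 0.1397]
ee_rot: [[-0.944, -0.331, -0.002], [-0.331, 0.944, 0.001], [0.001, 0.001, -1.0]]
wrist_force: [0.3, 0.5, -5.3]
gripper_width: 0.445
gripper_force: 30.0
```

```bash
python3 - <<'E'
from h import *
s=r.sense();print(s["tcp_pos"],s["wrist_force"],s["gripper_width"]);print(shift((.5225,-.262,.0505)))
c=r.capture("wrist");cv2.imwrite("pics/w2.png",c["img"][:,:,::-1])
E
```

```text
[ 0.52248388 -0.26096447  0.13967168] [ 0.33444124  0.50008455 -5.26246621] 0.4447499287590478
[ 0.2 -1.1 89.2]
```

View pics/w2.png

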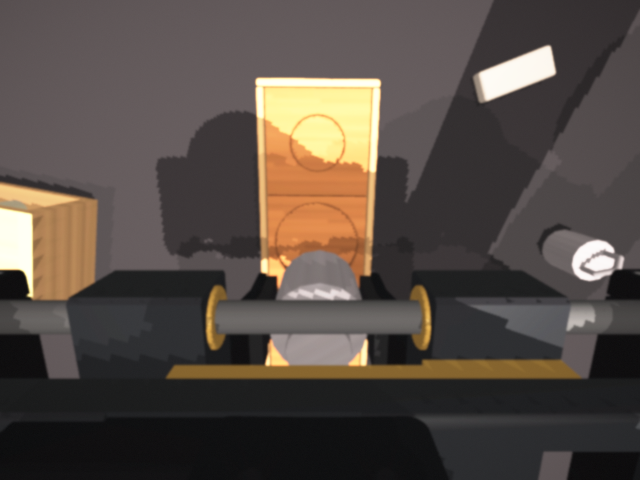

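The wrist view shows the small well at (317.5,142), the large well centred near (317,240) with its far edge at row 203, and the weight held upright. Checking those points:

```bash
python3 - <<'E'
from h import *
s=r.sense();c=r.capture("wrist")
a=wray((317.5,142),.017,c,s);e=wray((317,203),.017,c,s);u=(a-wray((317,239),.017,c,s));print(a,wray((317,239),.017,c,s),e)
R=s["ee_rot"];print("centre from edge",e-R[:,0]*.031, "from small",a-R[:,0]*.073)
E
```

```text
[ 0.45436292 -0.2855281   0.017     ] [ 0.52067549 -0.26269469  0.017     ] [ 0.49507011 -0.27165502  0.017     ]
centre from edge [ 0.52431845 -0.26138206  0.01697084] from small [ 0.52323805 -0.26133693  0.01693133]
```

>>> move_arm:
  series:
    - {"grip": 0, "xyz": [-1, -1, 20], "angular": [0, 0, 0]}
    - {"grip": 0, "xyz": [-1, -1, 45], "angular": [0, 0, 0]}
    - {"grip": 0, "xyz": [-1, -1, 65], "angular": [0, 0, 0]}
    - {"grip": 0, "xyz": [-1, -1, 77], "angular": [0, 0, 0]}
    - {"grip": 0, "xyz": [-1, -1, 83], "angular": [0, 0, 0]}
    - {"grip": 0, "xyz": [-1, -1, 86], "angular": [0, 0, 0]}
    - {"grip": 0, "xyz": [-1, -1, 88], "angular": [0, 0, 0]}
    - {"grip": 0, "xyz": [-1, -1, 89], "angular": [0, 0, 0]}
    - {"grip": 0, "xyz": [-1, -1, 89], "angular": [0, 0, 0]}
    - {"grip": 0, "xyz": [-1, -1, 89], "angular": [0, 0, 0]}

```text
time_s: 6.7
tcp_pos: [0.5245, -0.2626, 0.0521]
ee_rot: [[-0.944, -0.33, 0.001], [-0.33, 0.944, -0.0], [-0.001, -0.001, -1.0]]
wrist_force: [0.6, -0.2, -5.3]
gripper_width: 0.449
gripper_force: 30.0
```

Not touching yet: the force still equals the weight's own load. I'll ease down until it makes contact.

>>> move_arm:
  series:
    - {"grip": 0, "xyz": [0, 0, 1], "angular": [0, 0, 0]}
    - {"grip": 0, "xyz": [0, 0, 1.5], "angular": [0, 0, 0]}
    - {"grip": 0, "xyz": [0, 0, 1.5], "angular": [0, 0, 0]}
    - {"grip": 0, "xyz": [0, 0, 1.5], "angular": [0, 0, 0]}

```text
time_s: 7.1
tcp_pos: [0.5244, -0.2626, 0.0505]
ee_rot: [[-0.944, -0.331, 0.001], [-0.331, 0.944, -0.0], [-0.0, -0.0, -1.0]]
wrist_force: [0.1, 0.6, -1.7]
gripper_width: 0.451
gripper_force: 30.0
```

Contact. I'll release and lift.

>>> move_arm:
  series:
    - {"grip": 1, "xyz": [0, 0, 0], "angular": [0, 0, 0]}
    - {"grip": 1, "xyz": [0, 0, 0], "angular": [0, 0, 0]}
    - {"grip": 1, "xyz": [0, 0, 0], "angular": [0, 0, 0]}
    - {"grip": 1, "xyz": [0, 0, 0], "angular": [0, 0, 0]}
    - {"grip": 1, "xyz": [0, 0, 0], "angular": [0, 0, 0]}
    - {"grip": 1, "xyz": [0, 0, -20], "angular": [0, 0, 0]}
    - {"grip": 1, "xyz": [0, 0, -60], "angular": [0, 0, 0]}
    - {"grip": 1, "xyz": [0, 0, -100], "angular": [0, 0, 0]}
    - {"grip": 1, "xyz": [0, 0, -100], "angular": [0, 0, 0]}
    - {"grip": 1, "xyz": [0, 0, -100], "angular": [0, 0, 0]}

```text
time_s: 8.1
tcp_pos: [0.5246, -0.2625, 0.1513]
ee_rot: [[-0.944, -0.33, 0.003], [-0.33, 0.944, -0.0], [-0.003, -0.001, -1.0]]
wrist_force: [0.1, 0.4, -0.7]
gripper_width: 1.001
gripper_force: 0.0
```

```bash
python3 - <<'E'
from h import *
s=r.sense();print(s["tcp_pos"],s["gripper_width"]);print(shift((.4415,.0775,.15)))
E
```

```text
[ 0.52464404 -0.26251436  0.15126654] 1.00087314683618
[-33.8 348.4   0.9]
```

>>> move_arm:
  series:
    - {"grip": 1, "xyz": [-2, 20, 0], "angular": [0, 0, 0]}
    - {"grip": 1, "xyz": [-6, 60, 0], "angular": [0, 0, 0]}
    - {"grip": 1, "xyz": [-10, 105, 0], "angular": [0, 0, 0]}
    - {"grip": 1, "xyz": [-14, 150, 0], "angular": [0, 0, 0]}
    - {"grip": 1, "xyz": [-19, 195, 0], "angular": [0, 0, 0]}
    - {"grip": 1, "xyz": [-23, 240, 0], "angular": [0, 0, 0]}
    - {"grip": 1, "xyz": [-27, 285, 0], "angular": [0, 0, 0]}
    - {"grip": 1, "xyz": [-31, 325, 0], "angular": [0, 0, 0]}
    - {"grip": 1, "xyz": [-34, 348, 0], "angular": [0, 0, 0]}
    - {"grip": 1, "xyz": [-34, 348, 0], "angular": [0, 0, 0]}

```text
time_s: 9.1
tcp_pos: [0.4402, 0.079, 0.149]
ee_rot: [[-0.942, -0.334, -0.002], [-0.334, 0.942, -0.001], [0.002, -0.0, -1.0]]
wrist_force: [0.2, -0.5, -0.0]
gripper_width: 1.001
gripper_force: 0.0
```

>>> move_arm:
  series:
    - {"grip": 1, "xyz": [0, 0, 30], "angular": [0, 0, 0]}
    - {"grip": 1, "xyz": [0, 0, 70], "angular": [0, 0, 0]}
    - {"grip": 1, "xyz": [0, 0, 100], "angular": [0, 0, 0]}
    - {"grip": 1, "xyz": [0, 0, 113], "angular": [0, 0, 0]}
    - {"grip": 1, "xyz": [0, 0, 113], "angular": [0, 0, 0]}
    - {"grip": 1, "xyz": [0, 0, 113], "angular": [0, 0, 0]}

```text
time_s: 9.7
tcp_pos: [0.4412, 0.0765, 0.0367]
ee_rot: [[-0.944, -0.33, -0.001], [-0.33, 0.944, -0.001], [0.001, -0.0, -1.0]]
wrist_force: [0.0, -0.3, -0.5]
gripper_width: 1.004
gripper_force: 0.0
```

>>> move_arm:
  series:
    - {"grip": 0, "xyz": [0, 0, 0], "angular": [0, 0, 0]}
    - {"grip": 0, "xyz": [0, 0, 0], "angular": [0, 0, 0]}
    - {"grip": 0, "xyz": [0, 0, 0], "angular": [0, 0, 0]}
    - {"grip": 0, "xyz": [0, 0, 0], "angular": [0, 0, 0]}
    - {"grip": 0, "xyz": [0, 0, 0], "angular": [0, 0, 0]}
    - {"grip": 0, "xyz": [0, 0, 0], "angular": [0, 0, 0]}
    - {"grip": 0, "xyz": [0, 0, 0], "angular": [0, 0, 0]}
    - {"grip": 0, "xyz": [0, 0, 0], "angular": [0, 0, 0]}

```text
time_s: 10.5
tcp_pos: [0.4413, 0.0773, 0.0371]
ee_rot: [[-0.944, -0.33, 0.0], [-0.33, 0.944, 0.0], [-0.0, 0.0, -1.0]]
wrist_force: [-0.2, 2.2, 0.8]
gripper_width: 0.358
gripper_force: 0.9
```

>>> move_arm:
  series:
    - {"grip": 0, "xyz": [0, 0, 0], "angular": [0, 0, 0]}
    - {"grip": 0, "xyz": [0, 0, 0], "angular": [0, 0, 0]}
    - {"grip": 0, "xyz": [0, 0, 0], "angular": [0, 0, 0]}
    - {"grip": 0, "xyz": [0, 0, -15], "angular": [0, 0, 0]}
    - {"grip": 0, "xyz": [0, 0, -45], "angular": [0, 0, 0]}
    - {"grip": 0, "xyz": [0, 0, -80], "angular": [0, 0, 0]}
    - {"grip": 0, "xyz": [0, 0, -110], "angular": [0, 0, 0]}
    - {"grip": 0, "xyz": [0, 0, -110], "angular": [0, 0, 0]}

```text
time_s: 11.3
tcp_pos: [0.4435, 0.0781, 0.1506]
ee_rot: [[-0.944, -0.331, 0.008], [-0.331, 0.944, 0.004], [-0.009, 0.001, -1.0]]
wrist_force: [0.6, 0.5, -1.4]
gripper_width: 0.34
gripper_force: 30.0
```

>>> move_arm:
  series:
    - {"grip": 0, "xyz": [-2, -20, 0], "angular": [0, 0, 0]}
    - {"grip": 0, "xyz": [-6, -60, 0], "angular": [0, 0, 0]}
    - {"grip": 0, "xyz": [-11, -105, 0], "angular": [0, 0, 0]}
    - {"grip": 0, "xyz": [-16, -150, 0], "angular": [0, 0, 0]}
    - {"grip": 0, "xyz": [-21, -195, 0], "angular": [0, 0, 0]}
    - {"grip": 0, "xyz": [-26, -240, 0], "angular": [0, 0, 0]}
    - {"grip": 0, "xyz": [-31, -285, 0], "angular": [0, 0, 0]}
    - {"grip": 0, "xyz": [-35, -325, 0], "angular": [0, 0, 0]}
    - {"grip": 0, "xyz": [-38, -347, 0], "angular": [0, 0, 0]}
    - {"grip": 0, "xyz": [-38, -347, 0], "angular": [0, 0, 0]}

```text
time_s: 12.3
tcp_pos: [0.5916, -0.2404, 0.144]
ee_rot: [[-0.945, -0.327, -0.003], [-0.327, 0.945, 0.001], [0.003, 0.002, -1.0]]
wrist_force: [0.5, 1.2, -2.8]
gripper_width: 0.334
gripper_force: 30.0
```

```bash
python3 - <<'E'
from h import *
c=r.capture("wrist");c=r.capture("wrist");s=r.sense();print(s["tcp_pos"],s["gripper_width"],s["gripper_force"],s["wrist_force"]);print(shift((.5915,-.238,.047)))
c=r.capture("wrist");cv2.imwrite("pics/w3.png",c["img"][:,:,::-1])
E
```

```text
[ 0.59050304 -0.23781669  0.14463336] 0.33659365153532306 29.994302503255312 [-0.35141289  0.2909842  -2.2103842 ]
[-1.2 -0.8 97.6]
```

View pics/w3.png

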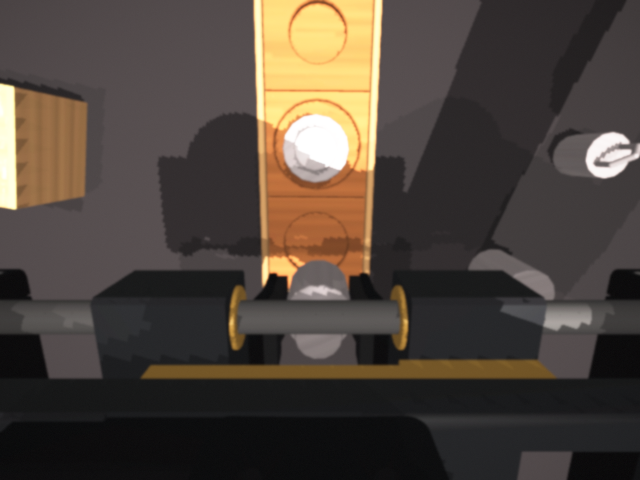

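The large weight stands centred in its well (316,147), and the medium weight hangs upright above its own well (316,241). I'll lower it.

>>> move_arm:
  series:
    - {"grip": 0, "xyz": [-1, -1, 20], "angular": [0, 0, 0]}
    - {"grip": 0, "xyz": [-1, -1, 50], "angular": [0, 0, 0]}
    - {"grip": 0, "xyz": [-1, -1, 75], "angular": [0, 0, 0]}
    - {"grip": 0, "xyz": [-1, -1, 88], "angular": [0, 0, 0]}
    - {"grip": 0, "xyz": [-1, -1, 94], "angular": [0, 0, 0]}
    - {"grip": 0, "xyz": [-1, -1, 96], "angular": [0, 0, 0]}
    - {"grip": 0, "xyz": [-1, -1, 97], "angular": [0, 0, 0]}
    - {"grip": 0, "xyz": [-1, -1, 97], "angular": [0, 0, 0]}
    - {"grip": 0, "xyz": [-1, -1, 97], "angular": [0, 0, 0]}
    - {"grip": 0, "xyz": [-1, -1, 97], "angular": [0, 0, 0]}

```text
time_s: 13.45
tcp_pos: [0.5934, -0.2385, 0.0508]
ee_rot: [[-0.944, -0.33, 0.001], [-0.33, 0.944, -0.0], [-0.001, -0.001, -1.0]]
wrist_force: [-0.9, 0.7, -1.8]
gripper_width: 0.335
gripper_force: 30.0
```

>>> move_arm:
  series:
    - {"grip": 0, "xyz": [0, 0, 1.5], "angular": [0, 0, 0]}
    - {"grip": 0, "xyz": [0, 0, 3], "angular": [0, 0, 0]}
    - {"grip": 0, "xyz": [0, 0, 3], "angular": [0, 0, 0]}
    - {"grip": 0, "xyz": [0, 0, 3], "angular": [0, 0, 0]}
    - {"grip": 0, "xyz": [0, 0, 3], "angular": [0, 0, 0]}

```text
time_s: 13.95
tcp_pos: [0.5932, -0.2384, 0.0472]
ee_rot: [[-0.944, -0.33, 0.0], [-0.33, 0.944, -0.0], [-0.0, -0.0, -1.0]]
wrist_force: [-0.6, 0.5, -0.9]
gripper_width: 0.337
gripper_force: 30.0
```

Height matches and the load is falling, so I'll release.

>>> move_arm:
  series:
    - {"grip": 0, "xyz": [0, 0, 0.5], "angular": [0, 0, 0]}
    - {"grip": 1, "xyz": [0, 0, 0.5], "angular": [0, 0, 0]}
    - {"grip": 1, "xyz": [0, 0, 0.5], "angular": [0, 0, 0]}
    - {"grip": 1, "xyz": [0, 0, 0.5], "angular": [0, 0, 0]}
    - {"grip": 1, "xyz": [0, 0, 0], "angular": [0, 0, 0]}
    - {"grip": 1, "xyz": [0, 0, 0], "angular": [0, 0, 0]}
    - {"grip": 1, "xyz": [0, 0, -20], "angular": [0, 0, 0]}
    - {"grip": 1, "xyz": [0, 0, -60], "angular": [0, 0, 0]}
    - {"grip": 1, "xyz": [0, 0, -100], "angular": [0, 0, 0]}
    - {"grip": 1, "xyz": [0, 0, -100], "angular": [0, 0, 0]}

```text
time_s: 14.95
tcp_pos: [0.5969, -0.2395, 0.1541]
ee_rot: [[-0.943, -0.332, 0.013], [-0.332, 0.943, -0.004], [-0.011, -0.008, -1.0]]
wrist_force: [0.5, -0.1, -0.7]
gripper_width: 0.985
gripper_force: 0.0
```

```bash
python3 - <<'E'
from h import *
s=r.sense();print(s["tcp_pos"],s["gripper_width"]);print(shift((.682,-.065,.147)))
E
```

```text
[ 0.59687047 -0.23946066  0.15410411] 0.9847272414614323
[-138.1  136.4    7.5]
```

>>> move_arm:
  series:
    - {"grip": 1, "xyz": [-14, 14, 0], "angular": [0, 0, 0]}
    - {"grip": 1, "xyz": [-40, 38, 0], "angular": [0, 0, 0]}
    - {"grip": 1, "xyz": [-70, 67, 0], "angular": [0, 0, 0]}
    - {"grip": 1, "xyz": [-100, 96, 0], "angular": [0, 0, 0]}
    - {"grip": 1, "xyz": [-128, 122, 0], "angular": [0, 0, 0]}
    - {"grip": 1, "xyz": [-141, 134, 0], "angular": [0, 0, 0]}
    - {"grip": 1, "xyz": [-141, 134, 0], "angular": [0, 0, 0]}
    - {"grip": 1, "xyz": [-141, 134, 0], "angular": [0, 0, 0]}
    - {"grip": 1, "xyz": [-141, 134, 0], "angular": [0, 0, 0]}

```text
time_s: 15.85
tcp_pos: [0.6812, -0.0665, 0.1469]
ee_rot: [[-0.944, -0.329, -0.001], [-0.329, 0.944, -0.0], [0.001, 0.0, -1.0]]
wrist_force: [-0.2, 0.0, 0.5]
gripper_width: 0.999
gripper_force: 0.0
```

```bash
python3 - <<'E'
from h import *
s=r.sense();print(s["tcp_pos"],s["ee_rot"]);print(shift((.682,-.065,.0365)))
c=r.capture("wrist");cv2.imwrite("pics/w4.png",c["img"][:,:,::-1])
E
```

```text
[ 0.681232   -0.06649443  0.14687109] [[-9.44277021e-01 -3.29150783e-01 -8.18639404e-04]
 [-3.29150810e-01  9.44277360e-01 -1.05769631e-04]
 [ 8.07836813e-04  1.69579991e-04 -9.99999659e-01]]
[ -1.3   1.1 110.4]
```

View pics/w4.png

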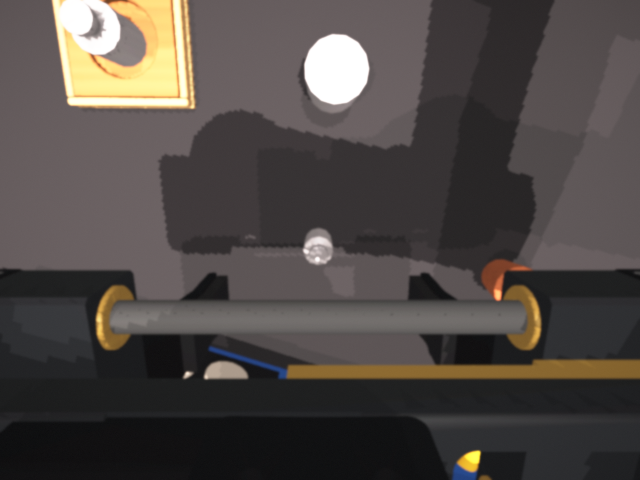

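The small weight is centred between the jaws (318,250), with the plain cylinder at (337,70) clear of the fingers. I'll descend and grip.

>>> move_arm:
  series:
    - {"grip": 1, "xyz": [-1, 0, 30], "angular": [0, 0, 0]}
    - {"grip": 1, "xyz": [-1, 0, 70], "angular": [0, 0, 0]}
    - {"grip": 1, "xyz": [-1, 0, 97], "angular": [0, 0, 0]}
    - {"grip": 1, "xyz": [-1, 0, 110], "angular": [0, 0, 0]}
    - {"grip": 1, "xyz": [-1, 0, 110], "angular": [0, 0, 0]}
    - {"grip": 1, "xyz": [-1, 0, 110], "angular": [0, 0, 0]}

```text
time_s: 16.5
tcp_pos: [0.6838, -0.0655, 0.0384]
ee_rot: [[-0.944, -0.33, 0.002], [-0.33, 0.944, -0.0], [-0.002, -0.001, -1.0]]
wrist_force: [0.4, -0.1, 0.0]
gripper_width: 0.997
gripper_force: 0.0
```

>>> move_arm:
  series:
    - {"grip": 0, "xyz": [0, 0, 0], "angular": [0, 0, 0]}
    - {"grip": 0, "xyz": [0, 0, 0], "angular": [0, 0, 0]}
    - {"grip": 0, "xyz": [0, 0, 0], "angular": [0, 0, 0]}
    - {"grip": 0, "xyz": [0, 0, 0], "angular": [0, 0, 0]}
    - {"grip": 0, "xyz": [0, 0, 0], "angular": [0, 0, 0]}
    - {"grip": 0, "xyz": [0, 0, 0], "angular": [0, 0, 0]}
    - {"grip": 0, "xyz": [0, 0, 0], "angular": [0, 0, 0]}
    - {"grip": 0, "xyz": [0, 0, 0], "angular": [0, 0, 0]}
    - {"grip": 0, "xyz": [0, 0, 0], "angular": [0, 0, 0]}
    - {"grip": 0, "xyz": [0, 0, 0], "angular": [0, 0, 0]}

```text
time_s: 17.5
tcp_pos: [0.6829, -0.065, 0.0371]
ee_rot: [[-0.944, -0.33, 0.0], [-0.33, 0.944, -0.0], [-0.0, -0.0, -1.0]]
wrist_force: [0.4, -0.4, 0.7]
gripper_width: 0.237
gripper_force: 30.0
```

>>> move_arm:
  series:
    - {"grip": 0, "xyz": [0, 0, 0], "angular": [0, 0, 0]}
    - {"grip": 0, "xyz": [0, 0, 0], "angular": [0, 0, 0]}
    - {"grip": 0, "xyz": [0, 0, 0], "angular": [0, 0, 0]}

```text
time_s: 17.8
tcp_pos: [0.6829, -0.065, 0.0371]
ee_rot: [[-0.944, -0.33, 0.0], [-0.33, 0.944, -0.0], [-0.0, -0.0, -1.0]]
wrist_force: [0.7, -1.1, 0.8]
gripper_width: 0.24
gripper_force: 30.0
```

>>> move_arm:
  series:
    - {"grip": 0, "xyz": [0, 0, -15], "angular": [0, 0, 0]}
    - {"grip": 0, "xyz": [0, 0, -45], "angular": [0, 0, 0]}
    - {"grip": 0, "xyz": [0, 0, -80], "angular": [0, 0, 0]}
    - {"grip": 0, "xyz": [0, 0, -110], "angular": [0, 0, 0]}
    - {"grip": 0, "xyz": [0, 0, -110], "angular": [0, 0, 0]}
    - {"grip": 0, "xyz": [20, -9, -110], "angular": [0, 0, 0]}
    - {"grip": 0, "xyz": [55, -25, -110], "angular": [0, 0, 0]}
    - {"grip": 0, "xyz": [90, -41, -110], "angular": [0, 0, 0]}
    - {"grip": 0, "xyz": [125, -57, -110], "angular": [0, 0, 0]}
    - {"grip": 0, "xyz": [160, -73, -110], "angular": [0, 0, 0]}

```text
time_s: 18.8
tcp_pos: [0.5544, -0.1874, 0.1472]
ee_rot: [[-0.944, -0.331, -0.0], [-0.331, 0.944, 0.0], [0.0, 0.0, -1.0]]
wrist_force: [-0.1, -1.0, -0.1]
gripper_width: 0.238
gripper_force: 30.0
```

>>> move_arm:
  series:
    - {"grip": 0, "xyz": [35, -16, 0], "angular": [0, 0, 0]}
    - {"grip": 0, "xyz": [70, -32, 0], "angular": [0, 0, 0]}
    - {"grip": 0, "xyz": [105, -48, 0], "angular": [0, 0, 0]}
    - {"grip": 0, "xyz": [123, -57, 0], "angular": [0, 0, 0]}
    - {"grip": 0, "xyz": [129, -60, 0], "angular": [0, 0, 0]}
    - {"grip": 0, "xyz": [129, -60, 0], "angular": [0, 0, 0]}
    - {"grip": 0, "xyz": [129, -60, 0], "angular": [0, 0, 0]}
    - {"grip": 0, "xyz": [129, -60, 0], "angular": [0, 0, 0]}

```text
time_s: 19.6
tcp_pos: [0.4549, -0.2854, 0.1471]
ee_rot: [[-0.943, -0.332, 0.0], [-0.332, 0.943, -0.0], [-0.0, -0.0, -1.0]]
wrist_force: [-0.9, 0.3, -1.1]
gripper_width: 0.239
gripper_force: 30.0
```

```bash
python3 - <<'E'
from h import *
s=r.sense();print(s["tcp_pos"],s["gripper_width"]);print(shift((.454,-.2856,.0471)))
E
```

```text
[ 0.45490981 -0.2853774   0.14707936] 0.23911638643454144
[  1.    0.1 100. ]
```

>>> move_arm:
  series:
    - {"grip": 0, "xyz": [1, 0, 20], "angular": [0, 0, 0]}
    - {"grip": 0, "xyz": [1, 0, 50], "angular": [0, 0, 0]}
    - {"grip": 0, "xyz": [1, 0, 75], "angular": [0, 0, 0]}
    - {"grip": 0, "xyz": [1, 0, 88], "angular": [0, 0, 0]}
    - {"grip": 0, "xyz": [1, 0, 95], "angular": [0, 0, 0]}
    - {"grip": 0, "xyz": [1, 0, 98], "angular": [0, 0, 0]}
    - {"grip": 0, "xyz": [1, 0, 99], "angular": [0, 0, 0]}
    - {"grip": 0, "xyz": [1, 0, 99], "angular": [0, 0, 0]}
    - {"grip": 0, "xyz": [1, 0, 99], "angular": [0, 0, 0]}
    - {"grip": 0, "xyz": [1, 0, 99], "angular": [0, 0, 0]}

```text
time_s: 20.6
tcp_pos: [0.4534, -0.2865, 0.0487]
ee_rot: [[-0.944, -0.33, 0.001], [-0.33, 0.944, -0.0], [-0.001, -0.001, -1.0]]
wrist_force: [0.8, -1.3, -1.8]
gripper_width: 0.237
gripper_force: 30.0
```

>>> move_arm:
  series:
    - {"grip": 0, "xyz": [0, 0, 1], "angular": [0, 0, 0]}
    - {"grip": 0, "xyz": [0, 0, 1.5], "angular": [0, 0, 0]}
    - {"grip": 0, "xyz": [0, 0, 1.5], "angular": [0, 0, 0]}
    - {"grip": 0, "xyz": [0, 0, 1.5], "angular": [0, 0, 0]}

```text
time_s: 21.0
tcp_pos: [0.4532, -0.2864, 0.0469]
ee_rot: [[-0.944, -0.331, 0.0], [-0.331, 0.944, -0.0], [-0.0, -0.0, -1.0]]
wrist_force: [-1.2, 0.5, 2.9]
gripper_width: 0.241
gripper_force: 30.0
```

>>> move_arm:
  series:
    - {"grip": 1, "xyz": [0, 0, 0], "angular": [0, 0, 0]}
    - {"grip": 1, "xyz": [0, 0, 0], "angular": [0, 0, 0]}
    - {"grip": 1, "xyz": [0, 0, 0], "angular": [0, 0, 0]}
    - {"grip": 1, "xyz": [0, 0, 0], "angular": [0, 0, 0]}
    - {"grip": 1, "xyz": [0, 0, 0], "angular": [0, 0, 0]}
    - {"grip": 1, "xyz": [0, 0, 0], "angular": [0, 0, 0]}
    - {"grip": 1, "xyz": [0, 0, -20], "angular": [0, 0, 0]}
    - {"grip": 1, "xyz": [0, 0, -60], "angular": [0, 0, 0]}
    - {"grip": 1, "xyz": [0, 0, -100], "angular": [0, 0, 0]}
    - {"grip": 1, "xyz": [0, 0, -145], "angular": [0, 0, 0]}

```text
time_s: 22.0
tcp_pos: [0.4524, -0.2861, 0.1924]
ee_rot: [[-0.944, -0.33, -0.002], [-0.33, 0.944, 0.001], [0.002, 0.001, -1.0]]
wrist_force: [0.4, 0.1, -0.3]
gripper_width: 0.982
gripper_force: 0.0
```

>>> move_arm:
  series:
    - {"grip": 1, "xyz": [40, 0, 0], "angular": [0, 0, 0]}
    - {"grip": 1, "xyz": [60, -30, 0], "angular": [0, 0, 0]}
    - {"grip": 1, "xyz": [60, -75, 0], "angular": [0, 0, 0]}
    - {"grip": 1, "xyz": [60, -120, 0], "angular": [0, 0, 0]}
    - {"grip": 1, "xyz": [60, -165, 0], "angular": [0, 0, 0]}
    - {"grip": 1, "xyz": [60, -200, 0], "angular": [0, 0, 0]}
    - {"grip": 1, "xyz": [60, -200, 0], "angular": [0, 0, 0]}

```text
time_s: 22.7
tcp_pos: [0.463, -0.4984, 0.1896]
ee_rot: [[-0.945, -0.328, -0.001], [-0.328, 0.945, -0.0], [0.001, -0.0, -1.0]]
wrist_force: [-0.4, 1.2, -0.8]
gripper_width: 0.998
gripper_force: 0.0
```

```bash
python3 - <<'E'
from h import *
i,K,R,t=cam("top");j=cam("scene")[0]
a=cv2.resize(i[155:355,255:535],None,fx=2,fy=2,interpolation=3);b=cv2.resize(j[280:420,60:280],None,fx=1.8,fy=1.8,interpolation=3)
o=np.zeros((a.shape[0]+b.shape[0],a.shape[1],3),np.uint8);o=np.zeros((600,800,3),np.uint8)
o[:250,:396]=b[:250,:396];o[255:600,:560]=a[:345];o=o[:,:600];cv2.imwrite("pics/f.png",o[:,:,::-1])
E
```

```text
(no output)
```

View pics/f.png

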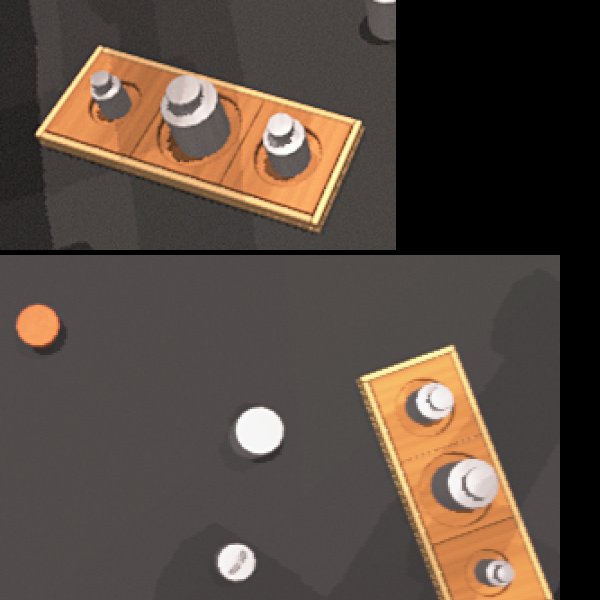

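All three stand upright on the floors of their own wells (small, large and medium, left to right in the scene crop), and the stopper, plain cylinder and hooked mass have not moved. I'll hand it in.

```bash
python3 -c "
from station import r
print(r.finish_job())"
```

```text
the job is handed in; nothing more can be done
None
```

The large, medium and small weights are each standing upright in their own wells, the plain cylinder, hooked mass and stopper show no movement in the final picture, and the job is handed in at about 23 s of the 88 s limit; no verdict came back.

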